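Settle a skewed parts tote into the lid below

TASK

The white-lidded tote was left skewed on the blue-lidded one, its foot riding up on the raised rim: without lifting it off, nudge it gently until it is square and its foot drops fully home, level in the dished blue lid. Then bear down on the white lid with a firm but careful 10 to 20 N, to be sure that it has bottomed, and let go. Leave the blue-lidded tote where it stands and do not disturb the grey-lidded tote, the clarinet bell, the mute or the oil bottle.

Things in the scene. Friction and masses are not known exactly. Their poses are not given: they have to be found in the camera images.
- upper_tote: White-lidded clear tote, 0.4-0.85 kg, lying skewed on the blue lid: shifted to that tote's -x side, turned up to about 0.5 rad either way. Origin: centre of its underside; z up, y along its long side. Barrels inside heap towards +y (mass centre 12 mm that way). Underside 100 (x) x 160 (y) mm, corners cut 12 mm, edge bevelled 2 mm at 45 deg; walls flare from 104 x 164 mm there to 134 x 194 mm at 58 mm up.
- upper_lid (a point): Centre of the white lid's floor, 68 mm above upper_tote's origin. Lid skirt (the widest part, upright faces to push on) 144 (x) x 204 (y) mm, 58 to 67 mm above the underside, corners cut 25 mm; inside it a raised rim 10 mm high, 120 x 180 mm inside its crest, 133 x 193 mm outside, round a flat floor of 106 x 166 mm. Pressed there, the stack yields only 1 mm in about 25 N.
- lower_tote: Blue-lidded clear tote full of valves, 2.2 kg, the same shape, loose on the bench, left or right of the middle. Origin: centre of its underside, z up, y along its long side. With the upper tote home, the origins are 68 mm apart in height, the axes agree, and there is 1.7 mm play all round. A push over about 12 N once the foot meets the rim can slide this tote too.
- dish (a point): Centre of the blue lid's dished floor, 68 mm above lower_tote's origin; axes as the tote's. Floor 106 (x) x 166 (y) mm, corners cut to match; steep wall for 4 mm, to 108 x 168 mm, then a 45 deg lead-in to a crest 10 mm above the floor, 120 x 180 mm inside. Friction 0.5-0.7: the upper tote slides at 2 to 7 N, and a foot caught on the lead-in stays stuck until nudged, or pressed over its raised side.
- other_tote: Grey-lidded clear tote of the same shape, 204 mm long, 144 mm wide, 78 mm high, 2 kg, standing alone on the other side of the middle. Origin: centre of its underside. Leave alone.
- clarinet_bell: Black clarinet bell standing on its flare, 82 mm across the foot, 37 mm across the top, 102 mm high, 0.13 kg. Origin: centre of its underside. Between the robot and the totes. Leave alone.
- cup_mute: Aluminium trumpet cup mute standing on its cup, 96 mm at its widest, 125 mm high, 0.12 kg. Origin: centre of its underside. Off to the robot's left. Leave alone.
- oil_bottle: Small oil bottle with a black cap, 32 mm diameter, 85 mm high, 0.07 kg. Origin: centre of its underside. Beyond the totes, near the middle. Leave alone.

How it is judged:
By the outcome, as a careful person would: the job done as asked, in the order asked, and still so for the second after the job is handed in, with the robot touching nothing.
It also fails if it takes over 64 s, if anything falls off the work surface, if the arm or the gripper's body presses on something with over 40 N, if the wrist force passes 120 N, or if a joint passes its speed limit or range.

ROBOT

A 7-joint arm with a two-finger parallel gripper is mounted at the origin on the work surface. World frame = base frame: x ahead of the robot, y to its left, z up, the work surface at z = 0. Lengths are in m, angles in rad, forces in N, time in s.
With the tool pointing down it reaches from about 0.425 to 0.825 m from the base axis. Payload 3.6 kg.
Tool frame: the origin (TCP) lies at the centre of the arm's flange, where the gripper is bolted on; the fingertips stand 186 mm ahead of it and the grasp point (between the pads) lies 167 mm ahead of it; x points along the fingers, y is the direction in which the jaws open and shut, and the axes are right-handed (so a half turn about x gives the same grasp; the last joint's range is limited). The gripper opens to 93 mm and grips with 3 to 60 N. Pads are 15 mm wide; open, the fingers measure 128 mm over their backs; the gripper's body (75 mm by 188 mm) begins 65 mm behind the grasp point.
Start: joints at [-1.329, 0.615, -0.013, 1.423, 0.008, 1.103, -0.04], TCP at [0.173, 0.627, 0.405] pointing down, gripper open.
Joint ranges: [-3.12, 3.12], [-0.3, 2.06], [-1.34, 1.32], [0.26, 2.42], [-1.36, 4.5], [0.01, 1.98], [-2.84, 2.84]. Speed limits (rad/s): [2.79, 2.79, 3.14, 3.14, 3.14, 3.14, 3.14].

INTERFACE

Orientations are given as a unit quaternion [w, x, y, z].
In Python, from rig import ctrl gives the robot as it stands.
- The arm moves only by the tool send_rows, never from a script. Its arguments are lists of equal length, an entry for each row: "offset": the shift along the world's x, y, z in mm, a list of three; "twist": the turn, a rotation vector about the world's x, y, z in rad, a list of three; "hand": the opening in per cent of the stroke, from 0 (shut) to 100 (fully open). In form: {"offset": [[tx, ty, tz], ...], "twist": [[rx, ry, rz], ...], "hand": [hand, ...]}. A call has 1 to 12 rows; each row is the pose to reach, as a shift and turn from the pose commanded when the call began; what a row does not reach only later rows make up. A row lasts 1/12 s, in which the tool goes at most 41.7 mm and 7.16 degrees, less where a joint would pass 70% of its speed; a pose out of reach is approached as far as the arm can. A call with a gripper value outside its range is refused whole. The fingers move at their own pace and stop on an object; the grip force is fixed at half the most. Time passes only in rows, so rows that repeat a pose let the fingers close. It gives the time, the measured TCP pose, the force and the opening at its end, in the units of the state.
- ctrl.get_state(): the state, without advancing time (a new reading comes with each control period).
- ctrl.camera(name): name is "scene" or "top" or "wrist"; returns a dict with "color" (384x512x3 uint8, red, green, blue), "depth" (384x512 float32, m along the optical axis (not along the pixel's ray), 0 where there is no reading), "fovy" (degrees; the focal length in pixels is half the picture's height over the tangent of half this angle, whatever the lens; pixels are square), "cx", "cy" (the principal point, pixels), "eye" and "attitude" of the camera in the world. Camera axes: x right, y down, z forward; pixel columns grow to the right and rows downward; lengths in m; the calibration is good to about 2 mm. A picture is of the moment at which its call begins.
- ctrl.sign_off(): hands the job in, once; it reports no verdict.
The state is a dict: "time_s": time; "joints": joint angles; "qd": joint speeds; "tau": joint torques, N m; "eef_pos": TCP position; "tool_rot": TCP orientation; "contact_force": force on the tool from outside, world axes, zero at the start; "ft_torque": the same for the moment, N m; "grip_width": finger opening in m.
Only numpy, scipy, OpenCV 4.12 (cv2) and the standard library are available. Lean on these libraries where they do the work, as an engineer would, in place of code of your own. Each camera call takes 0.05 s, during which the arm holds its last target. There are 200 camera calls.

## Working session

There is one attempt and no reset: what is moved stays moved. The work goes in short steps, Python scripts to look and compute and a tool call to move; the robot and the scene stay as the last step left them, time stands still between calls to the robot, and variables do not carry over. Pictures are saved under pics/ and viewed, about 8 in all and at most 12, crops included, and the job is handed in when it is done.

Besides the shell and the picture viewer there is one more tool, called after ">>>" as name(argument=value, ...) on one line, values as JSON. send_rows: Moves the arm, as the interface text tells. Its arguments: {"type":"object","properties":{"offset":{"type":"array"},"twist":{"type":"array"},"hand":{"type":"array"}},"required":["offset","twist","hand"]}

```bash
ls; mkdir -p pics
cat > h.py <<'E'
from rig import ctrl
import numpy as np, cv2
from scipy.spatial.transform import Rotation as R
def cam(n):
    c=ctrl.camera(n); h,w=c['depth'].shape
    f=h/2/np.tan(np.radians(c['fovy'])/2)
    v,u=np.mgrid[:h,:w]; d=c['depth']
    p=np.stack([(u-c['cx'])*d/f,(v-c['cy'])*d/f,d],-1)
    a=np.array(c['attitude'],float)
    M=R.from_quat(np.r_[a[1:],a[0]]).as_matrix() if a.size==4 else a.reshape(3,3)
    P=p@M.T+np.array(c['eye']); P[d==0]=np.nan
    return c['color'],P,c
E
python3 - <<'E'
from h import *
s=ctrl.get_state(); print(s)
for n in('top','scene'):
    c,P,r=cam(n); print(n,r['eye'],r['attitude'],r['fovy'])
    np.save(n+'.npy',P); cv2.imwrite(f'pics/{n}0.png',cv2.cvtColor(c,cv2.COLOR_RGB2BGR))
E
```

```text
pics
{'time_s': 0.0, 'joints': array([-1.32851893,  0.61592935, -0.01261949,  1.42490419,  0.00810829,
        1.10338687, -0.04040229]), 'qd': array([-1.93842362e-05,  2.80286362e-04,  7.87119108e-04, -2.98388723e-04,
       -1.29708170e-03,  3.93824361e-05,  2.93362111e-04]), 'tau': array([ 7.38681247e-04, -4.58938301e+01,  2.09032972e-01, -1.65741259e+01,
       -6.12379960e-02,  2.04158295e-02,  2.17224674e-04]), 'eef_pos': array([0.17250986, 0.62636213, 0.40357222]), 'tool_rot': array([ 0.70062684,  0.09381162,  0.70084088, -0.09562154]), 'contact_force': array([ 0.17482487,  0.13512059, -1.13841105]), 'ft_torque': array([-0.01853006,  0.0084467 ,  0.04367337]), 'grip_width': 0.09289946993769739}
top [0.47702509 0.10629209 1.15991724] [ 0.01975073 -0.6994609   0.71379802 -0.02927021] 56.61543400557124
scene [ 1.30332795 -0.44584535  0.68060503] [-0.44628213  0.77070841  0.39992562 -0.2165648 ] 44.16238620980329
```

View pics/top0.png

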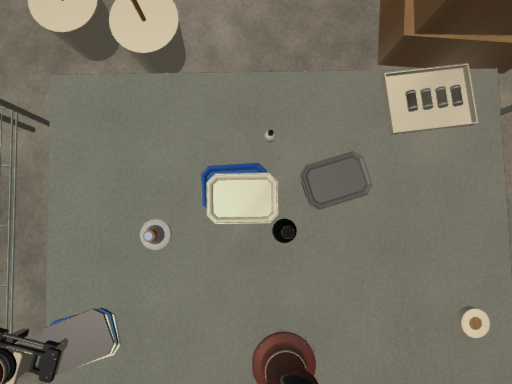

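View pics/scene0.png

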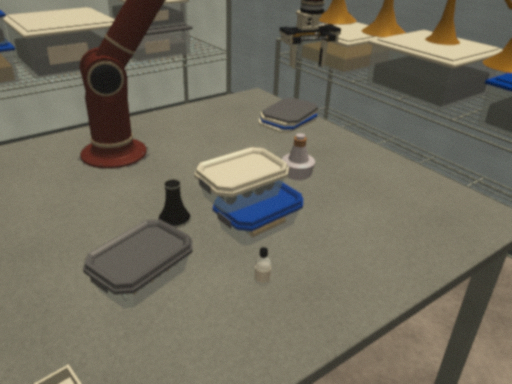

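The white lid is at (242,198) in the top view. Blue shows beyond it on the +x side and at +y at (207,185). The bell at (285,231) is close to the white tote's near-right corner. The grey tote is at (336,180), the bottle at (269,134) and the mute at (155,235).

Run:
```python
from h import *
P=np.load('top.npy'); I=cv2.imread('pics/top0.png'); 
sub=(slice(150,240),slice(190,300))
p=P[sub].reshape(-1,3); c=I[sub].reshape(-1,3).astype(int)
b,g,r=c.T
blue=(b>r+50)&(p[:,2]>.04); white=(p[:,2]>.11)&(r>120)
for n,m in(('white',white),('blue',blue)):
    q=p[m]; print(n,m.sum(),'z',np.nanpercentile(q[:,2],[1,10,50,90,99]).round(4))
    print(cv2.minAreaRect((q[:,:2]*1000).astype(np.float32)))
q=p[white]; A=np.c_[q[:,:2],np.ones(len(q))]
# floor plane
mid=np.median(q[:,:2],0); k=np.linalg.norm(q[:,:2]-mid,axis=1)<.045
print('floor plane',np.linalg.lstsq(A[k],q[k,2],rcond=None)[0],'floor z at mid',np.median(q[k,2]),mid)
for n,u,v in(('bell',285,231),('oil',269,134),('mute',150,235),('grey',336,180)): print(n,P[v,u])
g=P[140:220,290:380].reshape(-1,3); g=g[(g[:,2]>.06)&(g[:,2]<.09)]
print('grey',cv2.minAreaRect((g[:,:2]*1000).astype(np.float32)))
print(R.from_quat(np.roll(ctrl.get_state()['tool_rot'],-1)).as_matrix().round(3))
v=cv2.resize(I[140:250,180:320],None,fx=5,fy=5,interpolation=cv2.INTER_CUBIC); cv2.imwrite('pics/crop0.png',v)
```

```text
white 3451 z [0.1421 0.1441 0.147  0.1558 0.1589]
((520.7591552734375, 120.30047607421875), (205.62030029296875, 142.80699157714844), 88.78351593017578)
blue 662 z [0.064  0.0666 0.0736 0.0795 0.082 ]
((597.4053344726562, 166.16256713867188), (102.29273986816406, 220.31015014648438), 28.874013900756836)
floor plane [-0.00163541 -0.00236379  0.14715772] floor z at mid 0.14595154152694378 [0.51989103 0.11988861]
bell [ 0.4223918  -0.00386777  0.10789838]
oil [0.71726179 0.03458873 0.08368289]
mute [0.42015912 0.386587   0.12507574]
grey [ 0.57357959 -0.17055575  0.06505396]
grey ((574.0498657226562, -169.56387329101562), (144.10377502441406, 206.1666717529297), 16.03449821472168)
[[-0.001  0.266  0.964]
 [-0.002  0.964 -0.266]
 [-1.    -0.002  0.   ]]
```

View pics/crop0.png

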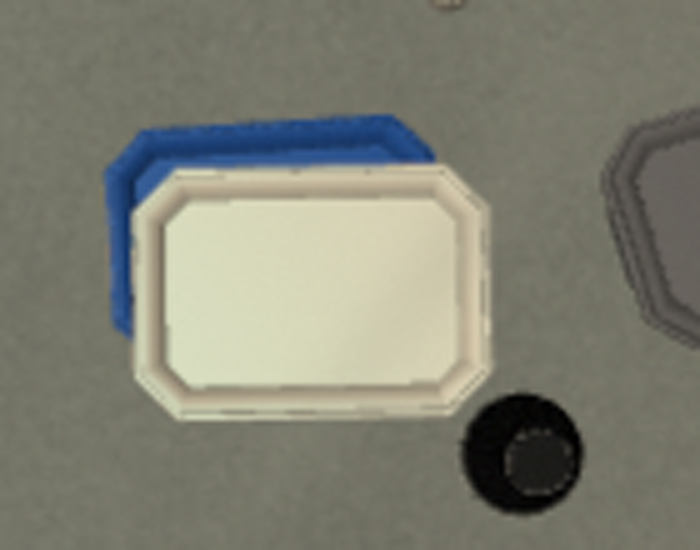

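White is at about (521,120) mm, yaw −1.2°, and level at 0.146, so it is riding on the crest 10 mm high. Next I fit the blue edges.

```bash
cat >> h.py <<'E'
def oct(x,y,t,a=72,b=102,c=25):
    q=np.array([[a,b-c],[a-c,b],[c-a,b],[-a,b-c],[-a,c-b],[c-a,-b],[a-c,-b],[a,c-b]],float)
    return q@np.array([[np.cos(t),np.sin(t)],[-np.sin(t),np.cos(t)]])+[x,y]
def proj(X,r):
    h=r['depth'].shape[0]; f=h/2/np.tan(np.radians(r['fovy'])/2); a=np.array(r['attitude'])
    q=R.from_quat(np.roll(a,-1)).inv().apply(np.asarray(X)-r['eye'])
    return np.c_[q[:,0]/q[:,2]*f+r['cx'],q[:,1]/q[:,2]*f+r['cy']]
def fitpose(mask,occ,r,z,g,S=4):
    """mask: bool image; occ: ignore image; pose (mm,mm,rad) of skirt octagon at z maximizing mask agreement"""
    from scipy.optimize import minimize
    def cost(v):
        uv=proj(np.c_[oct(*v[:2],v[2]/100)/1000,np.full(8,z)],r)
        m=np.zeros((mask.shape[0]*S,mask.shape[1]*S),np.uint8)
        cv2.fillPoly(m,[np.round(((uv+.5)*S-.5)*16).astype(int)],255,cv2.LINE_AA,4)
        m=cv2.resize(m,mask.shape[::-1],interpolation=cv2.INTER_AREA)/255.
        return (abs(m-mask)*~occ).sum()
    best=minimize(cost,g,method='Nelder-Mead',options=dict(initial_simplex=np.array(g)+np.array([[0,0,0],[8,0,0],[0,8,0],[0,0,6.]]),xatol=.05,fatol=.1))
    return best.x.round(2),round(best.fun,1)
E
cat > look.py <<'E'
from h import *
import sys
def measure(name=None,zw=.145,gb=(545,130,0),gw=(525,122,0),save=None):
    c,P,r=cam('top'); c=c.astype(int)
    box=np.zeros(c.shape[:2],bool); box[140:245,180:300]=1
    b=c[...,2]; rr=c[...,0]
    blue=box&(b>rr+40)
    white=box&np.nan_to_num(P[...,2]>.11)&(rr>110)
    occ=cv2.dilate(white.astype(np.uint8),np.ones((5,5)))>0
    B=fitpose(blue,occ,r,.067,gb); W=fitpose(white,np.zeros_like(white),r,zw,gw)
    print('blue',B,'white',W,'(x mm,y mm,yaw 0.01rad)')
    t=B[0][2]/100; d=W[0][:2]-B[0][:2]; Rm=np.array([[np.cos(t),np.sin(t)],[-np.sin(t),np.cos(t)]])
    print('offset in blue axes',(Rm@d).round(1),'dyaw',W[0][2]-B[0][2])
    q=P[white]; k=(abs(q[:,:2]-W[0][:2]/1000)<[.04,.07]).all(1); q=q[k]
    pl=np.linalg.lstsq(np.c_[q[:,:2]-W[0][:2]/1000,np.ones(len(q))],q[:,2],rcond=None)[0]
    print('floor slope x,y',pl[:2].round(4),'z',pl[2].round(4))
    for n,z,lo,hi in(('bell',.095,(.35,-.08),(.50,.06)),('oil',.05,(.66,-.02),(.78,.09)),('grey',.055,(.45,-.30),(.70,-.05)),('mute',.11,(.34,.3),(.5,.46))):
        m=(P[...,2]>z)&(P[...,2]<.13)&(P[...,:2]>lo).all(-1)&(P[...,:2]<hi).all(-1); print(n,(P[m].mean(0)*1000).round(1),m.sum())
    if save: cv2.imwrite(save,cv2.resize(cv2.cvtColor(c.astype(np.uint8),cv2.COLOR_RGB2BGR)[130:250,170:330],None,fx=4,fy=4))
if __name__=='__main__':
    measure(zw=float(sys.argv[1]),save=sys.argv[2] if len(sys.argv)>2 else None)
E
python3 look.py .145
```

```text
blue (array([557.12, 143.3 ,   4.38]), np.float64(27.4)) white (array([5.2038e+02, 1.2048e+02, 1.4000e-01]), np.float64(79.2)) (x mm,y mm,yaw 0.01rad)
offset in blue axes [-37.7 -21.2] dyaw -4.24
floor slope x,y [-0.      0.0032] z 0.1462
bell [418.9 -10.5 102.3] 135
oil [719.6  31.4  67.3] 73
grey [ 573.1 -167.6   70.1] 2936
mute [418.4 391.6 120.8] 118
```

>>> send_rows(offset=[[20,-35,0],[40,-70,0],[58,-107,0],[76,-144,0],[94,-180,0],[112,-217,0],[130,-253,0],[148,-290,0],[166,-326,0],[184,-362,0],[202,-398,0],[220,-434,0]], twist=[[0,0,0.03],[0,0,0.06],[0,0,0.09],[0,0,0.12],[0,0,0.15],[0,0,0.18],[0,0,0.21],[0,0,0.24],[0,0,0.27],[0,0,0.3],[0,0,0.312],[0,0,0.312]], hand=[100,100,100,100,100,100,100,100,100,100,100,100])

```text
time_s: 1.15
eef_pos: [0.393, 0.1907, 0.4048]
tool_rot: [0.707, -0.015, 0.707, 0.016]
contact_force: [0.9, 0.1, 0.7]
grip_width: 0.093
```

>>> send_rows(offset=[[16,-30,0],[32,-63,0],[32,-63,-20],[32,-63,-20]], twist=[[0,0,0],[0,0,0],[0,0,0],[0,0,0]], hand=[100,100,100,100])

```text
time_s: 1.48
eef_pos: [0.4245, 0.1271, 0.3827]
tool_rot: [0.705, -0.014, 0.709, 0.012]
contact_force: [-0.3, -0.7, -1.3]
grip_width: 0.0932
```

Run:
```python
from h import *
s=ctrl.get_state(); print(s['time_s'],s['eef_pos'],s['contact_force'],R.from_quat(np.roll(s['tool_rot'],-1)).as_matrix().round(3))
c,P,r=cam('wrist'); print(r['eye'],r['fovy']); cv2.imwrite('pics/w0.png',c[...,::-1])
```

```text
1.4833 [0.42449752 0.12707822 0.38272264] [-0.28306708 -0.70467719 -1.31390865] [[-0.005 -0.037  0.999]
 [-0.002  0.999  0.037]
 [-1.    -0.002 -0.005]]
[0.35174873 0.12371055 0.36349767] 65.79905727294731
```

View pics/w0.png

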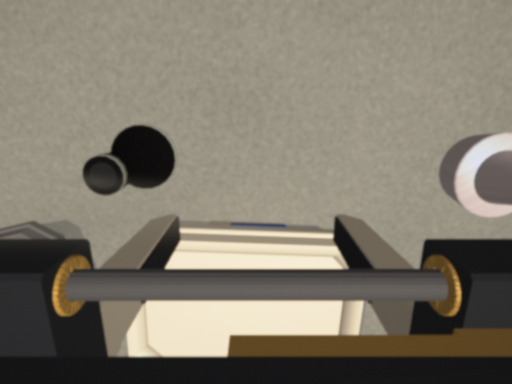

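The wrist view shows the white lid's near rim at row 235, between the open fingers and ahead of them. Bell and mute are clear. Now I descend in front of the near face.

>>> send_rows(offset=[[0,0,-25],[0,0,-50],[0,0,-75],[0,0,-79],[0,0,-79]], twist=[[0,0,0],[0,0,0],[0,0,0],[0,0,0],[0,0,0]], hand=[100,100,100,100,100])

```text
time_s: 1.95
eef_pos: [0.4239, 0.1309, 0.3051]
tool_rot: [0.706, -0.016, 0.708, 0.016]
contact_force: [0.4, 0.2, -0.4]
grip_width: 0.093
```

>>> send_rows(offset=[[3,0,0],[6,0,0],[9,0,0],[12,0,0],[15,0,0],[17,0,0],[19,0,0],[21,0,0],[21,0,0]], twist=[[0,0,0],[0,0,0],[0,0,0],[0,0,0],[0,0,0],[0,0,0],[0,0,0],[0,0,0],[0,0,0]], hand=[100,100,100,100,100,100,100,100,100])

```text
time_s: 2.7
eef_pos: [0.4432, 0.1285, 0.3055]
tool_rot: [0.704, -0.015, 0.71, 0.013]
contact_force: [-6.7, -1.5, 4.7]
grip_width: 0.093
```

```bash
python3 look.py .145
```

```text
blue (array([557.25, 143.32,   4.6 ]), np.float64(34.6)) white (array([525.14, 120.19,   3.42]), np.float64(750.5)) (x mm,y mm,yaw 0.01rad)
offset in blue axes [-33.1 -21.6] dyaw -1.1799999999999997
floor slope x,y [-0.0887 -0.0046] z 0.1474
bell [419.  -10.5 101.8] 136
oil [720.   32.1  67.2] 74
grey [ 573.  -167.6   70.1] 2949
mute [418.6 391.4 120.9] 121
```

```bash
sed -i 's/white=box&np.nan_to_num(P\[...,2\]>.11)&(rr>110)/arm=cv2.dilate((~(P[...,2]<.17)).astype(np.uint8),np.ones((3,3)))>0\n    white=box\&~arm\&np.nan_to_num(P[...,2]>.11)\&(rr>90)/; s/W=fitpose(white,np.zeros_like(white)/W=fitpose(white,arm/; s/white.astype(np.uint8),np.ones((5,5)))>0/(white|arm).astype(np.uint8),np.ones((5,5)))>0/' look.py; python3 look.py .145 pics/p1.png
```

```text
blue (array([556.97, 143.21,   4.38]), np.float64(24.6)) white (array([523.3 , 120.74,   3.02]), np.float64(36.8)) (x mm,y mm,yaw 0.01rad)
offset in blue axes [-34.6 -21. ] dyaw -1.3599999999999999
floor slope x,y [0.0028 0.0025] z 0.1461
bell [419.  -10.4 102. ] 136
oil [719.4  32.1  66.2] 77
grey [ 572.9 -167.7   70.1] 2953
mute [418.3 391.5 120.7] 121
```

View pics/p1.png

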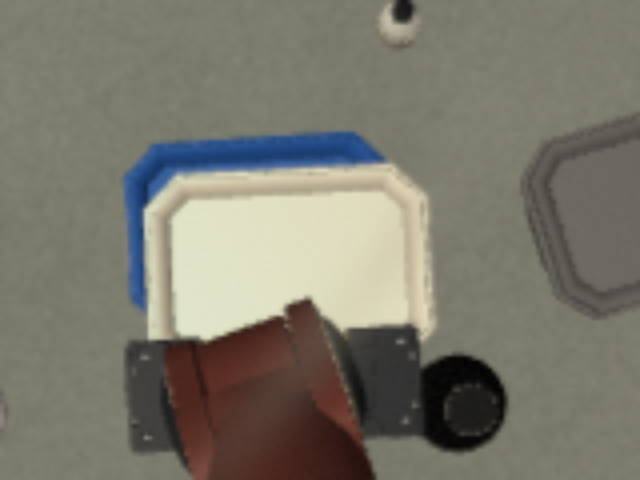

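The push is square: white yaw is 0.030 against 0.044 for blue, and blue has not moved. I continue.

>>> send_rows(offset=[[2,0,0],[4,0,0],[6,0.3,0],[8,0.3,0],[10,0.4,0],[12,0.5,0],[14,0.6,0],[16,0.7,0],[18,0.8,0],[20,0.9,0],[22,1,0],[24,1,0]], twist=[[0,0,0.004],[0,0,0.007],[0,0,0.007],[0,0,0.007],[0,0,0.007],[0,0,0.007],[0,0,0.007],[0,0,0.007],[0,0,0.007],[0,0,0.007],[0,0,0.007],[0,0,0.007]], hand=[100,100,100,100,100,100,100,100,100,100,100,100])

```text
time_s: 3.8
eef_pos: [0.4695, 0.1306, 0.3055]
tool_rot: [0.706, -0.018, 0.707, 0.018]
contact_force: [-6.2, 0.7, 0.8]
grip_width: 0.0927
```

```bash
python3 look.py .145
```

```text
blue (array([545., 130.,   0.]), np.float64(18.0)) white (array([549.08, 125.55,   5.66]), np.float64(40.2)) (x mm,y mm,yaw 0.01rad)
offset in blue axes [ 4.1 -4.5] dyaw 5.66
floor slope x,y [-0.1265 -0.0759] z 0.1468
bell [418.9 -10.6 101.7] 135
oil [719.4  32.   66.5] 78
grey [ 572.8 -167.5   70. ] 2938
mute [418.4 391.4 120.4] 121
```

The far side has dropped, so the tote is tilted with its foot on the near and −y crests. I fix the blue fit's starting guess and finish the x shift.

>>> send_rows(offset=[[1,0,0],[2,0,0],[3,0,0],[4,0,0],[5,0,0],[6,0,0],[7,0,0],[7,0,0]], twist=[[0,0,0],[0,0,0],[0,0,0],[0,0,0],[0,0,0],[0,0,0],[0,0,0],[0,0,0]], hand=[100,100,100,100,100,100,100,100])

```text
time_s: 4.52
eef_pos: [0.4769, 0.1306, 0.3058]
tool_rot: [0.707, -0.018, 0.707, 0.018]
contact_force: [-3.6, 0.0, 1.1]
grip_width: 0.093
```

```bash
sed -i 's/gb=(545,130,0),gw=(525,122,0)/gb=(555,141,3),gw=(550,125,3)/' look.py; python3 look.py .14 pics/p2.png
```

```text
blue (array([556.61, 143.09,   3.48]), np.float64(1.4)) white (array([556.99, 125.48,   5.85]), np.float64(34.9)) (x mm,y mm,yaw 0.01rad)
offset in blue axes [ -0.2 -17.6] dyaw 2.3699999999999997
floor slope x,y [-0.1255 -0.0776] z 0.1468
bell [419.  -10.4 102.3] 136
oil [719.6  32.1  66.9] 76
grey [ 572.9 -167.5   70.1] 2949
mute [418.2 391.3 120.6] 121
```

View pics/p2.png

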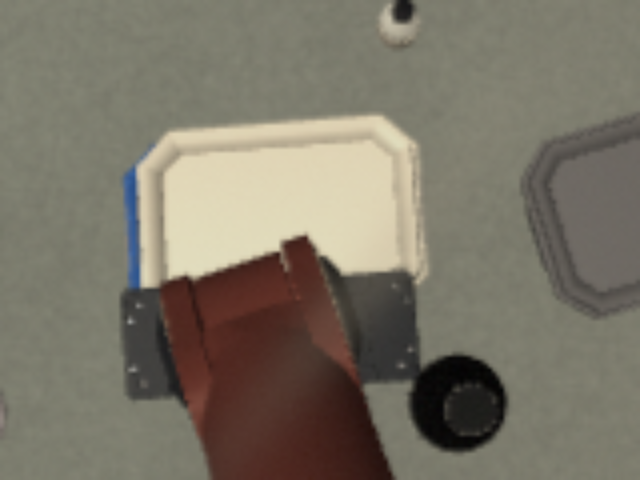

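The tote is still tilted by slopes (−0.126, −0.078). Allowing for that tilt, the foot is about 9 mm short in x and 22 mm short in y. Blue has not moved. I continue in x a little.

>>> send_rows(offset=[[1,0,0],[2,0,0],[3,0,0],[4,0,0],[5,0,0],[5,0,0]], twist=[[0,0,0],[0,0,0],[0,0,0],[0,0,0],[0,0,0],[0,0,0]], hand=[100,100,100,100,100,100])

```text
time_s: 5.07
eef_pos: [0.4817, 0.1305, 0.3057]
tool_rot: [0.707, -0.018, 0.707, 0.018]
contact_force: [-4.6, 0.9, 0.5]
grip_width: 0.093
```

```bash
python3 look.py .14
```

```text
blue (array([562.74, 142.38,   0.61]), np.float64(4.5)) white (array([562.36, 125.4 ,   5.99]), np.float64(35.6)) (x mm,y mm,yaw 0.01rad)
offset in blue axes [ -0.5 -17. ] dyaw 5.38
floor slope x,y [-0.1237 -0.0807] z 0.1468
bell [418.8 -10.7 101.6] 134
oil [719.9  32.2  67. ] 75
grey [ 573.  -167.7   70.1] 2948
mute [418.5 391.3 120.6] 121
```

>>> send_rows(offset=[[-2,0,0],[-12,0,0],[-25,0,0],[-40,0,0],[-40,0,0]], twist=[[0,0,0],[0,0,0],[0,0,0],[0,0,0],[0,0,0]], hand=[100,100,100,100,100])

```text
time_s: 5.53
eef_pos: [0.4411, 0.1306, 0.3063]
tool_rot: [0.708, -0.018, 0.706, 0.018]
contact_force: [-0.2, 0.2, -0.1]
grip_width: 0.0929
```

```bash
python3 look.py .14 pics/p3.png
python3 - <<'E'
from h import *
c,P,r=cam('scene'); cv2.imwrite('pics/s3.png',cv2.resize(c[120:260,150:330,::-1],None,fx=4,fy=4,interpolation=cv2.INTER_CUBIC))
E
```

```text
blue (array([558.71, 142.14,  -1.08]), np.float64(1.8)) white (array([556.52, 124.98,   5.17]), np.float64(53.6)) (x mm,y mm,yaw 0.01rad)
offset in blue axes [ -2.  -17.2] dyaw 6.25
floor slope x,y [-0.0165 -0.0698] z 0.1422
bell [418.9 -10.5 101.9] 135
oil [719.8  32.2  67.3] 75
grey [ 572.9 -167.6   70.1] 2944
mute [418.4 391.3 121. ] 122
```

View pics/s3.png

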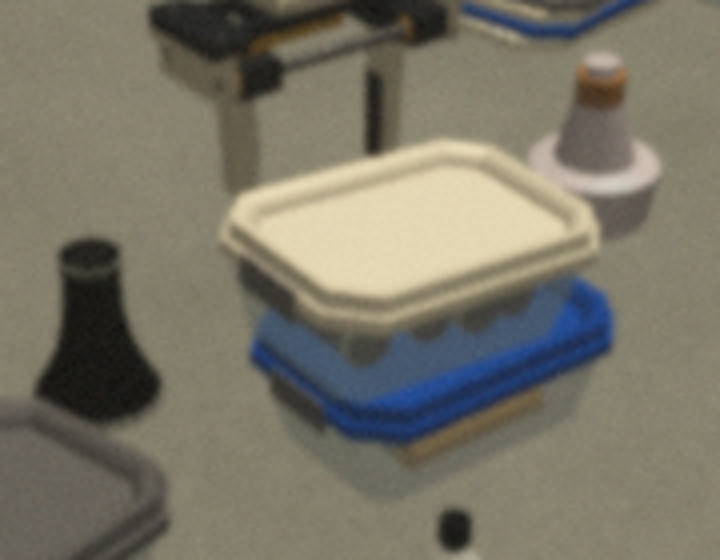

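Finger friction was holding the near side up. Released, the foot dropped in x, leaving slope x −0.016 and an x offset of about −2 mm. The −y end is still on the crest, needing about 23 mm in +y. I swing round to push from the −y end.

>>> send_rows(offset=[[0,0,35],[0,0,70],[0,0,95],[15,-15,95],[30,-35,95],[50,-60,95],[70,-85,95],[90,-110,95],[110,-130,95],[122,-140,95],[122,-140,95],[122,-140,95]], twist=[[0,0,0],[0,0,-0.1],[0,0,-0.22],[0,0,-0.34],[0,0,-0.46],[0,0,-0.58],[0,0,-0.7],[0,0,-0.82],[0,0,-0.94],[0,0,-1.06],[0,0,-1.18],[0,0,-1.3]], hand=[100,80,60,40,40,40,40,40,40,40,40,40])

```text
time_s: 6.63
eef_pos: [0.5658, -0.0113, 0.4012]
tool_rot: [0.573, 0.416, 0.57, -0.416]
contact_force: [-0.2, 0.3, 0.4]
grip_width: 0.0377
```

>>> send_rows(offset=[[0,0,0],[0,0,0],[0,0,0],[0,0,-30],[0,0,-60],[0,0,-90],[0,0,-95],[0,0,-95]], twist=[[0,0,-0.12],[0,0,-0.24],[0,0,-0.271],[0,0,-0.271],[0,0,-0.271],[0,0,-0.271],[0,0,-0.271],[0,0,-0.271]], hand=[40,40,40,40,40,40,40,40])

```text
time_s: 7.3
eef_pos: [0.5642, -0.0096, 0.3044]
tool_rot: [0.512, 0.487, 0.513, -0.488]
contact_force: [-0.2, 0.1, -0.4]
grip_width: 0.0369
```

```bash
python3 look.py .139 pics/p4.png
python3 - <<'E'
from h import *
s=ctrl.get_state(); print(s['time_s'],s['eef_pos'],s['joints'].round(2),R.from_quat(np.roll(s['tool_rot'],-1)).as_matrix().round(3))
E
```

```text
blue (array([557.25, 143.22,   3.79]), np.float64(8.7)) white (array([556.56, 124.82,   4.91]), np.float64(52.2)) (x mm,y mm,yaw 0.01rad)
offset in blue axes [ -1.4 -18.4] dyaw 1.12
floor slope x,y [-0.0125 -0.0687] z 0.1422
bell [nan nan nan] 0
oil [719.8  32.   66.7] 74
grey [ 573.8 -196.9   70. ] 2041
mute [418.5 391.6 120.7] 118
7.35 [ 0.56473566 -0.00982514  0.30606546] [-0.28  0.63  0.4   1.8  -0.33  0.78  0.35] [[ 0.001  0.999  0.05 ]
 [-0.001  0.05  -0.999]
 [-1.     0.001  0.001]]look.py:19: RuntimeWarning: Mean of empty slice.
  m=(P[...,2]>z)&(P[...,2]<.13)&(P[...,:2]>lo).all(-1)&(P[...,:2]<hi).all(-1); print(n,(P[m].mean(0)*1000).round(1),m.sum())
  ret = um.true_divide(
```

View pics/p4.png

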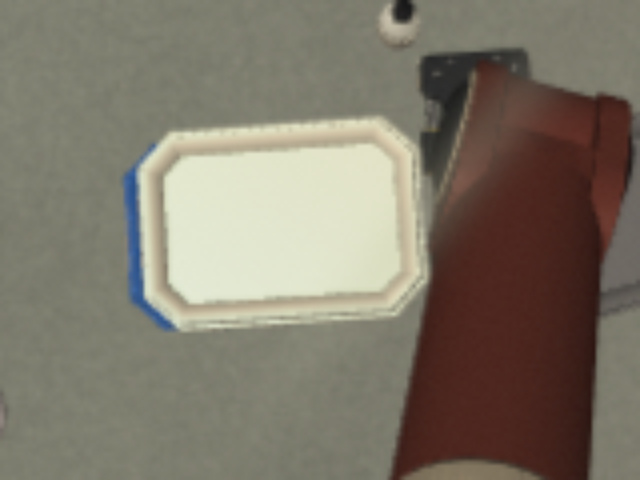

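>>> send_rows(offset=[[0,4,0],[0,8,0],[0,12,0],[0,15,0],[0,18,0],[0,20,0],[0,22,0],[0,24,0],[-0.2,26,0],[-0.3,28,0],[-0.4,30,0],[-0.5,32,0]], twist=[[0,0,0],[0,0,0],[0,0,0],[0,0,0],[0,0,0],[0,0,0],[0,0,0],[0,0,0],[0,0,0],[0,0,0],[0,0,0],[0,0,0]], hand=[40,40,40,40,40,40,40,40,40,40,40,40])

```text
time_s: 8.35
eef_pos: [0.5633, 0.0219, 0.3058]
tool_rot: [0.513, 0.488, 0.512, -0.488]
contact_force: [1.5, -4.3, -0.5]
grip_width: 0.0374
```

```bash
python3 look.py .139 2>/dev/null
```

```text
blue (array([555., 141.,   3.]), np.float64(0.0)) white (array([556.17, 133.48,   5.21]), np.float64(40.9)) (x mm,y mm,yaw 0.01rad)
offset in blue axes [ 0.9 -7.6] dyaw 2.21
floor slope x,y [ 0.0033 -0.0684] z 0.1415
bell [nan nan nan] 0
oil [720.   32.   66.5] 73
grey [ 571.8 -175.2   70. ] 2723
mute [418.6 391.4 120.4] 122
```

>>> send_rows(offset=[[0,1.5,0],[0,3,0],[-0.1,4.5,0],[-0.2,6,0],[-0.3,7,0],[-0.4,8,0],[-0.4,9,0],[-0.4,10,0],[-0.4,10,0]], twist=[[0,0,0],[0,0,0],[0,0,0],[0,0,0],[0,0,0],[0,0,0],[0,0,0],[0,0,0],[0,0,0]], hand=[40,40,40,40,40,40,40,40,40])

```text
time_s: 9.15
eef_pos: [0.5627, 0.033, 0.3057]
tool_rot: [0.512, 0.487, 0.513, -0.487]
contact_force: [1.6, -4.0, -0.4]
grip_width: 0.037
```

```bash
python3 look.py .138 2>/dev/null
```

```text
blue (array([555., 141.,   3.]), np.float64(0.0)) white (array([555.47, 145.24,   4.9 ]), np.float64(39.5)) (x mm,y mm,yaw 0.01rad)
offset in blue axes [0.6 4.2] dyaw 1.9000000000000004
floor slope x,y [ 0.0058 -0.0671] z 0.1414
bell [nan nan nan] 0
oil [719.9  31.9  67.1] 74
grey [ 572.5 -170.5   70. ] 2863
mute [418.6 391.2 120.8] 119
```

>>> send_rows(offset=[[0,-1.5,0],[0,-3,0],[0,-8,0],[0,-15,0],[0,-15,0]], twist=[[0,0,0],[0,0,0],[0,0,0],[0,0,0],[0,0,0]], hand=[40,40,40,40,40])

```text
time_s: 9.62
eef_pos: [0.5625, 0.0165, 0.3059]
tool_rot: [0.512, 0.488, 0.512, -0.488]
contact_force: [-0.3, -0.6, 0.7]
grip_width: 0.0372
```

```bash
python3 look.py .136 pics/p5.png 2>/dev/null
```

```text
blue (array([555., 141.,   3.]), np.float64(0.0)) white (array([556.4 , 142.28,   4.76]), np.float64(42.5)) (x mm,y mm,yaw 0.01rad)
offset in blue axes [1.4 1.2] dyaw 1.7599999999999998
floor slope x,y [-0.0008 -0.01  ] z 0.1373
bell [nan nan nan] 0
oil [719.7  32.   67.2] 73
grey [ 571.7 -178.5   69.9] 2616
mute [418.4 391.4 120.7] 120
```

View pics/p5.png

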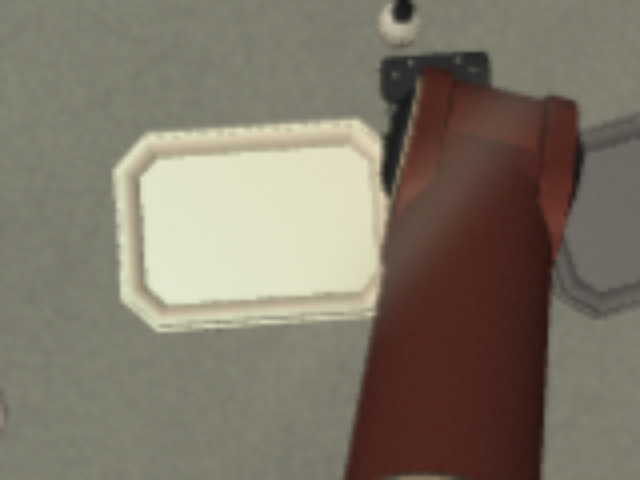

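The tote has dropped nearly all the way: z 0.1373 against 0.136, with the −y side still about 1.6 mm up and about 1.5 mm short in y. One more small nudge should do it.

>>> send_rows(offset=[[0,5,0],[0,10,0],[0,12,0],[0,13,0],[0,14,0],[0,15,0],[0,15.5,0],[0,16,0],[0,16,0],[0,14,0],[0,8,0],[0,0,0]], twist=[[0,0,0],[0,0,0],[0,0,0],[0,0,0],[0,0,0],[0,0,0],[0,0,0],[0,0,0],[0,0,0],[0,0,0],[0,0,0],[0,0,0]], hand=[40,40,40,40,40,40,40,40,40,40,40,40])

```text
time_s: 10.67
eef_pos: [0.5628, 0.0193, 0.3057]
tool_rot: [0.512, 0.487, 0.514, -0.486]
contact_force: [0.9, 0.0, 0.4]
grip_width: 0.0373
```

```bash
python3 look.py .135 2>/dev/null;python3 look.py .135 2>/dev/null|grep -E 'slope|white'
```

```text
blue (array([555., 141.,   3.]), np.float64(0.0)) white (array([556.11, 144.89,   4.26]), np.float64(43.7)) (x mm,y mm,yaw 0.01rad)
offset in blue axes [1.2 3.9] dyaw 1.2599999999999998
floor slope x,y [-0.0009  0.0028] z 0.1361
bell [nan nan nan] 0
oil [719.7  32.1  67.1] 76
grey [ 571.7 -176.9   70. ] 2659
mute [418.6 391.3 120.6] 121
blue (array([555., 141.,   3.]), np.float64(0.0)) white (array([556.07, 144.9 ,   4.55]), np.float64(45.3)) (x mm,y mm,yaw 0.01rad)
floor slope x,y [ 0.0035 -0.0005] z 0.1361
```

The tote is home: z 0.1361 and level within noise. Now I shut the hand and go over the lid centre.

>>> send_rows(offset=[[0,-2,30],[0,-2,65],[0,5,75],[-1,35,75],[-3,70,75],[-5,105,75],[-6,127,75],[-6,127,60],[-6,127,40],[-6,127,26],[-6,127,26]], twist=[[0,0,0],[0,0,0],[0,0,0],[0,0,0],[0,0,0],[0,0,0],[0,0,0],[0,0,0],[0,0,0],[0,0,0],[0,0,0]], hand=[20,0,0,0,0,0,0,0,0,0,0])

```text
time_s: 11.68
eef_pos: [0.5553, 0.1457, 0.3287]
tool_rot: [0.511, 0.485, 0.514, -0.489]
contact_force: [-1.4, 0.6, -0.3]
grip_width: 0.0008
```

>>> send_rows(offset=[[0,0,-2],[0,0,-4],[0,0,-6],[0,0,-7],[0,0,-8],[0,0,-9],[0,0,-9]], twist=[[0,0,0],[0,0,0],[0,0,0],[0,0,0],[0,0,0],[0,0,0],[0,0,0]], hand=[0,0,0,0,0,0,0])

```text
time_s: 12.27
eef_pos: [0.5567, 0.1446, 0.3228]
tool_rot: [0.512, 0.487, 0.512, -0.487]
contact_force: [-0.3, 0.2, -0.6]
grip_width: 0.0006
```

>>> send_rows(offset=[[0,0,-0.5],[0,0,-1],[0,0,-1]], twist=[[0,0,0],[0,0,0],[0,0,0]], hand=[0,0,0])

```text
time_s: 12.52
eef_pos: [0.5568, 0.1446, 0.3225]
tool_rot: [0.512, 0.488, 0.512, -0.487]
contact_force: [-1.4, -0.8, 4.7]
grip_width: 0.0001
```

>>> send_rows(offset=[[0,0,-0.3],[0,0,-0.6],[0,0,-0.6]], twist=[[0,0,0],[0,0,0],[0,0,0]], hand=[0,0,0])

```text
time_s: 12.77
eef_pos: [0.5567, 0.1445, 0.3225]
tool_rot: [0.512, 0.488, 0.512, -0.487]
contact_force: [-3.0, 0.4, 8.2]
grip_width: 0.0005
```

About 6 N per mm, so I aim for 14 N.

>>> send_rows(offset=[[0,0,-0.4],[0,0,-0.9],[0,0,-0.9]], twist=[[0,0,0],[0,0,0],[0,0,0]], hand=[0,0,0])

```text
time_s: 13.02
eef_pos: [0.5567, 0.1444, 0.3224]
tool_rot: [0.512, 0.488, 0.513, -0.487]
contact_force: [-4.1, -0.3, 12.4]
grip_width: 0.0001
```

>>> send_rows(offset=[[0,0,-0.3],[0,0,-0.5],[0,0,-0.5],[0,0,-0.5],[0,0,-0.5],[0,0,-0.5]], twist=[[0,0,0],[0,0,0],[0,0,0],[0,0,0],[0,0,0],[0,0,0]], hand=[0,0,0,0,0,0])

```text
time_s: 13.52
eef_pos: [0.5567, 0.1444, 0.3224]
tool_rot: [0.512, 0.488, 0.513, -0.487]
contact_force: [-4.6, -0.2, 14.4]
grip_width: 0.0004
```

>>> send_rows(offset=[[0,0,1],[0,0,2.5],[0,0,6],[0,0,20],[0,0,50],[0,0,80],[0,-40,80],[0,-80,80],[0,-120,80],[0,-160,80],[0,-200,80],[0,-200,80]], twist=[[0,0,0],[0,0,0],[0,0,0],[0,0,0],[0,0,0],[0,0,0],[0,0,0],[0,0,0],[0,0,0],[0,0,0],[0,0,0],[0,0,0]], hand=[0,0,0,0,0,0,0,0,0,0,0,0])

```text
time_s: 14.52
eef_pos: [0.5552, -0.066, 0.4006]
tool_rot: [0.511, 0.489, 0.506, -0.493]
contact_force: [0.2, -2.1, 0.1]
grip_width: 0.0004
```

```bash
python3 look.py .135 2>/dev/null;python3 look.py .135 2>/dev/null|grep -E 'slope|white'
python3 - <<'E'
from h import *
c,P,r=cam('scene'); cv2.imwrite('pics/s6.png',cv2.resize(c[100:290,80:330,::-1],None,fx=3,fy=3,interpolation=cv2.INTER_CUBIC))
E
```

```text
blue (array([555., 141.,   3.]), np.float64(0.0)) white (array([556.2 , 144.97,   4.35]), np.float64(55.4)) (x mm,y mm,yaw 0.01rad)
offset in blue axes [1.3 3.9] dyaw 1.3499999999999996
floor slope x,y [0.0004 0.0032] z 0.1362
bell [419.  -10.3 102. ] 133
oil [719.7  32.   67.4] 75
grey [ 556.3 -121.3   69.3] 78
mute [418.5 391.2 120.5] 122
blue (array([555., 141.,   3.]), np.float64(0.0)) white (array([556.58, 145.05,   4.73]), np.float64(56.3)) (x mm,y mm,yaw 0.01rad)
floor slope x,y [0.0002 0.0039] z 0.1362
```

View pics/s6.png

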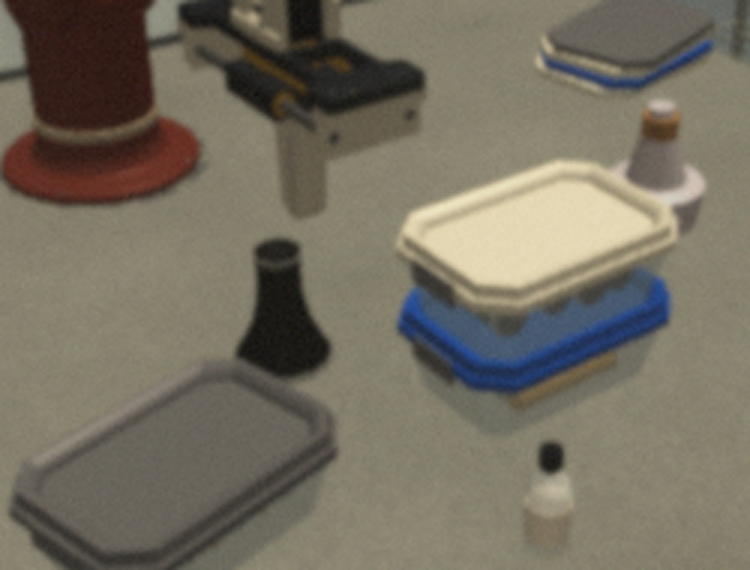

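The last view shows white square and level in blue. The bell, grey tote, mute and bottle are standing where they were, and the arm is clear. I hand in.

```bash
python3 -c "
from rig import ctrl
print(ctrl.sign_off())"
```

```text
the job is handed in; nothing more can be done
None
```

The white-lidded tote is square and fully home in the blue lid. I pressed it, let go and handed the job in at about 15 s of robot time.

**Moves:** I pushed it square in +x with two open fingers, using about 4–7 N. From the −y end I then pushed in +y with about 4 N, plus one small extra nudge. Last, I bore down on the lid centre, with vertical force readings of 12.4 then 14.4 N and about 4–5 N of sideways force.

**Last checks:**
- **Seating:** The lid floor is at z = 0.1362 m, against 0.136 expected when home. Slopes are no more than 0.004, which is measurement noise. The white tote's yaw is about 0.045 rad, against 0.044 for the blue tote at the start.
- **Other things:** The bell, mute and bottle measured within about 1 mm of where they began. The grey tote had not moved when last fully in view; at the end the arm hid most of it from the top camera, and the scene picture shows it undisturbed.
- **Not measured:** Once the white lid covered the blue one, the top camera could no longer fix the blue tote's position. That it stayed put rests on the low push forces, well under 12 N. The seated white lid also lies about 1–2 mm from the blue tote's first measured centre, which is roughly the fit's play and the camera's error.

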